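# Close the desk canister around its inner tin

### The arm

A 6-joint arm with a two-finger parallel gripper is mounted at the origin on a cart in front of the work surface, level with it; the furniture and walls round the work are solid. World frame = base frame: x ahead of the robot, y to its left, z up, the work surface at z = 0. Lengths are in m, angles in degrees, forces in N, time in s.
With the tool pointing down it reaches from about 0.3 to 0.75 m from the base axis. Payload 8.5 kg.
Tool frame: the origin (TCP) lies on the centre line of the jaws, within the pads' length; the fingertips stand 17 mm ahead of it and the grasp point (between the pads) lies 2 mm behind it (env.tip_extent is the distance from the TCP to the fingertips, in m); z points along the fingers, y is the direction in which the jaws open and shut (so a half turn about z gives the same grasp; the last joint's range is limited). The gripper opens to 85 mm and grips with 20 to 120 N. Pads are 22 mm wide; open, the fingers measure 114 mm over their backs; the gripper's body (76 mm by 85 mm) begins 54 mm behind the grasp point. The pads swing forward as they close: fully open they stand 13 mm farther back than shut.
Start: joints at [64.039, 21.807, 74.336, -0, 83.858, -12.336], TCP at [0.13, 0.535, 0.248] pointing down, gripper open.
Joint ranges: [-178.18, 178.18], [-50.72, 133.34], [12.68, 142.11], [-81.47, 261.47], [9.98, 163.14], [-165.26, 165.26]. Speed limits (degrees/s): [136.94, 136.94, 180, 180, 180, 180].

### API

Orientations are given as a 3x3 rotation matrix whose columns are the frame's x, y, z axes.
In Python, from rig import telemetry, get_image, camera_params, close_job, env gives the robot as it stands.
- The arm moves only by the tool apply_moves, never from a script. Its argument "motion" is a list of rows, each an object of numbers: "tx", "ty", "tz": the shift along the tool's x, y, z in cm; "turn": the turn about the tool's z in degrees; "jaw": the gripper's target within -1 to 1 (fully open at 1, half-way at 0, shut at -1). In form: [{"tx": .., "ty": .., "tz": .., "turn": .., "jaw": ..}, ...]. A call has 1 to 5 rows; each row is the pose to reach, as a shift and turn from the pose measured when the call began, along the tool's axes at that moment; what a row does not reach only later rows make up. A row lasts 1/12 s, in which the tool goes at most 41.7 mm and 7.16 degrees, less where a joint would pass 70% of its speed; a pose out of reach is approached as far as the arm can. A call with a gripper value outside its range is refused whole. The fingers move at their own pace and stop on an object; "squeeze" is the grip in N (left out, the last holds). Time passes only in rows, so rows that repeat a pose let the fingers close. It gives the time, the measured TCP pose, the force and the opening at its end, in the units of the state.
- telemetry.observe(): the state, without advancing time (a new reading comes with each control period).
- get_image(name): name is "scene" or "top" or "wrist"; returns (picture, depth): 480x640x3 uint8, red, green, blue; 480x640 float32, m along the optical axis (not along the pixel's ray), 0 where there is no reading.
- camera_params(name): a dict with "fx", "fy", "cx", "cy" (pixels), "D" ([k1, k2, p1, p2, k3] as OpenCV has them; the pictures are not rectified), "rvec" (rotation vector, rad) and "tvec" (3), from world to camera coordinates, as OpenCV has them. Camera axes: x right, y down, z forward; pixel columns grow to the right and rows downward; lengths in m; the calibration is good to about 2 mm. A picture is of the moment at which its call begins: read the wrist's pose just before it. camera_params takes no time and is no camera call; for the wrist camera it gives the pose at the moment of the call.
- close_job(): hands the job in, once; it reports no verdict.
The state is a dict: "time_s": time; "q": joint angles; "qvel": joint speeds; "joint_efforts": joint torques, N m; "position": TCP position; "tool_rot": TCP orientation; "ft_force": force on the tool from outside, world axes, zero at the start; "wrist_torque": the same for the moment, N m; "grip_width": finger opening in m.
Only numpy, scipy, OpenCV 4.12 (cv2) and the standard library are available. Lean on these libraries where they do the work, as an engineer would, in place of code of your own. Each camera call takes 0.05 s, during which the arm holds its last target. There are 200 camera calls.

### The job

Close the blue desk canister: take its cap from the sloped rest, put it over the silver tin that stands in the lower shell, and turn it clockwise as far as it goes, so that it is locked with its wooden fin in line with the two brass lines on the plinth. Leave the tin inside and do not knock the other things on the desk about.

Things in the scene. Friction and masses are not known exactly. Their poses are not given: they have to be found in the camera images.
- lower_shell: Lower half of the canister, fixed to the desk: round dark plinth (108 mm across, 10 mm high), on it a blue open shell (85 mm across). Origin: centre of the plinth's underside, z up, turned up to 0.6 rad about z. Two brass lines on the plinth at its +y and -y: the locked cap's fin points along them. The tin's floor is 18 mm, the shoulder 70 mm, the neck's top 94 mm above the origin.
- shoulder (a point): Centre of the flat shoulder on which the cap's rim comes to sit, 70 mm above the plinth's underside. Above it stands a brass neck, 24 mm high, 56 mm outside, 50 mm inside, with two lugs at the lower shell's +y and -y (12 mm wide, reaching to 33 mm from the axis, 11 to 18 mm above the shoulder). Axes as the lower shell's.
- start_dot (a point): One of two opposite white dots on the plinth, 47.5 mm from its axis, 60 degrees counterclockwise from above of the brass lines (this one: of the +y line). With its fin along the dots, within 20 degrees, either way round, the cap drops past the lugs onto the shoulder; turned from there some 60 degrees clockwise it meets a stop, fin along the brass lines, and cannot be lifted off.
- cap_center (a point): The cap: blue round shell 81 mm across and 64 mm high, open below, with a wooden fin on top; 100 mm high in all, 0.14 to 0.28 kg. The point is on its axis, 50 mm above its rim; z is its axis, from mouth to fin, y runs along the fin. It starts mouth down on the rest's sloping face, its axis leaning 32 degrees (0.56 rad) from vertical, the fin level, across the slope.
- cap_fin (a point): Centre of the cap's upright wooden fin, to hold it by: 52 mm long along y, 16 mm thick along x, 36 mm high (from 64 to 100 mm above the rim), edges rounded by 4 mm. The point is 82 mm above the rim on the cap's axis; axes as the cap's.
- cap_mouth (a point): Centre of the cap's open mouth, in the plane of its rim; 73 mm across and 60 mm deep inside. A brass flange inside it (61 mm inside, 1 to 8 mm above the rim) with two gaps lets the lugs pass; a stop ends the turn. The cap turns freely, with light friction only. Axes as the cap's.
- tin_center (a point): Silver tin, 44 mm across and 105 mm high, standing loosely on the floor of the lower shell, with up to 3 mm play to each side; its top, with a slightly narrowed edge, is 123 mm above the plinth's underside, 29 mm above the neck. The point is its centre, half-way up.
- cap_rest: Wooden rest, fixed on the desk pad: a cork-faced board, 100 by 112 mm, that slopes down to its own -x at 32 degrees on a foot of that size; middle of the face 48 mm above its underside. Two brass pins, 16 mm high, stop the cap from sliding down. Origin: centre of its underside, z up, turned up to 0.8 rad about z. The cap's axis meets the middle of the face and leans to the rest's -x.
- tumbler: Loose glass tumbler, 81 mm across, 93 mm high, origin at the centre of its underside. Bystander.
- ink_bottle: Loose square blue ink bottle, 49 by 48 by 58 mm high, origin at the centre of its underside. Bystander.
- notebook: Loose black notebook lying flat, 148 by 110 by 16 mm, origin at the centre of its underside. Bystander.
- rubber_stamp_1: Loose hand stamp with a turned wooden handle, 24 by 48 by 66 mm high, origin at the centre of its underside. Bystander.
Things that resemble listed ones, but are neither listed nor needed, are in the scene too. What is shaped like the lower_shell but red is not meant.

How it is judged (in metres and radians):
At the end, for the whole second after the job is handed in: Cap upright (0.06 rad) and down on the shoulder, its centre within 5 mm of the shell's axis and 117 to 123.5 mm above the plinth's underside, its fin within 0.2 rad of the brass lines' direction; the tin stands upright inside on the lower shell's floor (horizontal distance between cap_center and lower_shell below 0.005 m and z of cap_center in the frame of lower_shell between 0.117 and 0.1235 m and angle between cap_center's own z axis and vertical below 0.06 rad and angle between the y axis of cap_center and the y axis of lower_shell, either way round below 0.2 rad and horizontal distance between tin_center and lower_shell below 0.006 m and z of tin_center in the frame of lower_shell below 0.075 m and angle between tin_center's own z axis and vertical below 0.12 rad); the robot touches nothing.
It fails at once if a bystander (tumbler, ink bottle, notebook or hand stamp) is moved by more than 30 mm (distance of any of tumbler, ink_bottle, notebook, rubber_stamp_1 from where it was at the start of the episode above 0.03 m).
It also fails if it takes over 45 s, if anything falls off the work surface, if the arm or the gripper's body presses on something with over 40 N, if the wrist force passes 120 N, or if a joint passes its speed limit or range.

## Working session

There is one attempt and no reset: what is moved stays moved. The work goes in short steps, Python scripts to look and compute and a tool call to move; the robot and the scene stay as the last step left them, time stands still between calls to the robot, and variables do not carry over. Pictures are saved under pics/ and viewed, about 8 in all and at most 12, crops included, and the job is handed in when it is done.

Besides the shell and the picture viewer there is one more tool, called after "Call:" as name([rows], argument=value, ...), one row to a line, values as JSON. apply_moves: Moves the arm, as the interface text tells. Its arguments: {"type":"object","properties":{"motion":{"type":"array"},"squeeze":{"type":"number"}},"required":["motion"]}

```bash
ls; mkdir -p pics; cat > h.py <<'E'
import numpy as np, cv2
from rig import telemetry, get_image, camera_params, close_job, env
def snap(n,f):
    im,d=get_image(n); p=camera_params(n)
    cv2.imwrite(f'pics/{f}.png',cv2.cvtColor(im,cv2.COLOR_RGB2BGR)); np.savez(f'pics/{f}.npz',im=im,d=d,**{k:np.array(v) for k,v in p.items()})
    return im,d,p
def load(f): return np.load(f'pics/{f}.npz')
def K(p): return np.array([[p['fx'],0,p['cx']],[0,p['fy'],p['cy']],[0,0,1]],float)
def RT(p): return cv2.Rodrigues(np.array(p['rvec'],float))[0],np.array(p['tvec'],float).ravel()
def cloud(p,d):
    h,w=d.shape; v,u=np.mgrid[:h,:w]
    n=cv2.undistortPoints(np.stack([u,v],-1).reshape(-1,1,2).astype(float),K(p),np.array(p['D'],float)).reshape(h,w,2)
    c=np.dstack([n*d[...,None],d]); R,t=RT(p); X=(c-t)@R; X[d<=0]=np.nan; return X
def proj(p,X):
    return cv2.projectPoints(np.atleast_2d(X).astype(float),np.array(p['rvec'],float),np.array(p['tvec'],float),K(p),np.array(p['D'],float))[0].reshape(-1,2)
E
python3 - <<'E'
from h import *
for n in('scene','top'):
    snap(n,n+'0')
a,b=[cv2.imread(f'pics/{n}0.png') for n in('scene','top')]
print(telemetry.observe()['time_s'],camera_params('scene'),camera_params('top'))
E
```

```text
pics
0.1 {'fx': 579.2562831765329, 'fy': 579.2562831765329, 'cx': 320.294984725189, 'cy': 237.61586204755534, 'D': array([-0.01456611,  0.        ,  0.        ,  0.        ,  0.        ]), 'rvec': array([ 1.13594518, -2.40742147,  0.96780258]), 'tvec': array([0.43516491, 0.33692109, 1.02979291])} {'fx': 498.97005781440816, 'fy': 498.97005781440816, 'cx': 316.57910493027333, 'cy': 230.8947060696448, 'D': array([-0.12423933,  0.        ,  0.        ,  0.        ,  0.        ]), 'rvec': array([ 2.2019952 , -2.01715812,  0.21475527]), 'tvec': array([0.0479718 , 0.58479462, 1.1351565 ])}
```

View pics/scene0.png

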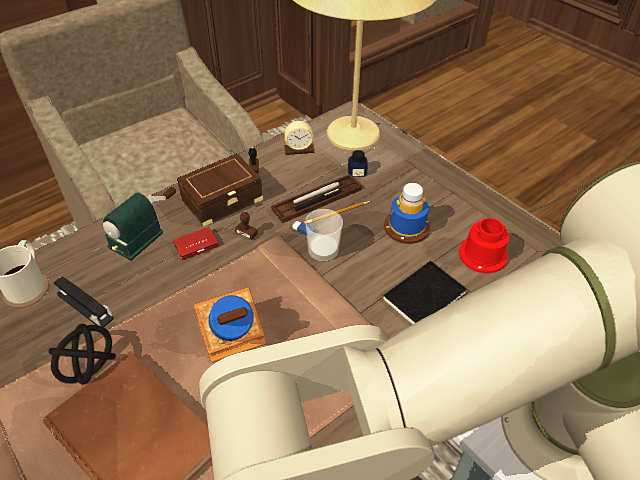

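View pics/top0.png

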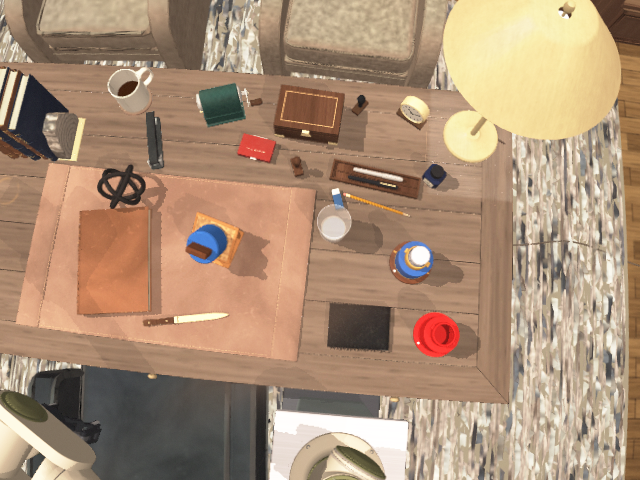

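The scene view shows the cap on the rest at about (231,318) and the canister at (408,215). In the top view the cap's fin is at (200,250), the canister's tin top at (419,256), the tumbler at (334,223) and the red decoy at (437,335).

```bash
python3 - <<'E'
from h import *
np.set_printoptions(precision=4,suppress=True)
s=telemetry.observe(); print(s['position'],s['tool_rot'],s['grip_width'])
for f,b in (('top0',((185,200,245,270),(380,230,445,290))),('scene0',((190,285,270,365),(380,175,435,250)))):
    p=load(f);X=cloud(p,p['d']);hsv=cv2.cvtColor(p['im'],cv2.COLOR_RGB2HSV)
    blue=(hsv[...,0]>100)&(hsv[...,0]<125)&(hsv[...,1]>130)
    for nm,(x0,y0,x1,y1) in zip(('cap','can'),b):
        m=np.zeros(blue.shape,bool);m[y0:y1,x0:x1]=1
        B=X[m&blue];B=B[~np.isnan(B[:,0])]
        print(f,nm,'blue n',len(B),'mean',B.mean(0),'min',np.percentile(B,2,0),'max',np.percentile(B,98,0))
        A=X[m];A=A[~np.isnan(A[:,0])]; 
        if nm=='can':
            for lo,hi in((.006,.014),(.06,.08),(.088,.1),(.115,.13)):
                q=A[(A[:,2]>lo)&(A[:,2]<hi)]; print(lo,len(q),'mean',q.mean(0),'mid',(np.percentile(q,2,0)+np.percentile(q,98,0))/2)
        else:
            q=A[A[:,2]>.1]
            # planes: fit via ransac on cap points
            fin=X[m&~blue&(X[...,2]>.115)]; print('fin',len(fin),fin.mean(0),fin.max(0),fin.min(0))
            c=fin-fin.mean(0); print(np.linalg.svd(c,full_matrices=False)[1:])
E
python3 - <<'E'
import cv2
a=cv2.imread('pics/top0.png')[190:290,170:260];b=cv2.imread('pics/scene0.png')[275:375,185:275]
c=cv2.imread('pics/top0.png')[220:300,375:447];d=cv2.imread('pics/scene0.png')[170:250,372:444]
r=lambda i:cv2.resize(i,(390,290),interpolation=cv2.INTER_CUBIC)
cv2.imwrite('pics/crop1.png',cv2.vconcat([cv2.hconcat([r(a),r(b)]),cv2.hconcat([r(c),r(d)])]))
E
```

```text
[0.1295 0.5343 0.2478] [[-0.9719  0.2356 -0.0006]
 [ 0.2356  0.9719 -0.0012]
 [ 0.0003 -0.0013 -1.    ]] 0.08543797862745954
top0 cap blue n 797 mean [0.5233 0.343  0.1066] min [0.4786 0.3136 0.0749] max [0.5602 0.3867 0.1255]
fin 287 [0.4967 0.3601 0.1312] [0.5421 0.389  0.1437] [0.4772 0.3338 0.1151]
(array([0.2702, 0.1885, 0.0646]), array([[-0.3907, -0.9203,  0.0189],
       [ 0.7262, -0.3208, -0.608 ],
       [-0.5656,  0.2238, -0.7937]]))
top0 can blue n 344 mean [ 0.523  -0.1339  0.0696] min [ 0.491  -0.1778  0.0641] max [ 0.5695 -0.1006  0.0744]
0.006 333 mean [ 0.5179 -0.1229  0.0096] mid [ 0.5311 -0.1375  0.0098]
0.06 511 mean [ 0.5271 -0.1342  0.0699] mid [ 0.5312 -0.1389  0.0711]
0.088 115 mean [ 0.5245 -0.1309  0.0925] mid [ 0.5306 -0.1392  0.0936]
0.115 277 mean [ 0.5307 -0.1396  0.1225] mid [ 0.5307 -0.1398  0.1219]
scene0 cap blue n 1250 mean [0.5058 0.3618 0.1026] min [0.4754 0.3241 0.0672] max [0.5377 0.3949 0.1245]
fin 983 [0.2697 0.4657 0.4128] [0.5437 0.5354 0.5376] [0.1575 0.3233 0.1153]
(array([7.6543, 0.419 , 0.1706]), array([[-0.5972,  0.2755,  0.7533],
       [-0.401 , -0.9159,  0.0171],
       [-0.6947,  0.2919, -0.6575]]))
scene0 can blue n 819 mean [ 0.5128 -0.1182  0.0524] min [ 0.4879 -0.1673  0.0205] max [ 0.5644 -0.097   0.0728]
0.006 345 mean [ 0.5138 -0.1199  0.0097] mid [ 0.5281 -0.1351  0.0099]
0.06 476 mean [ 0.5177 -0.1244  0.0693] mid [ 0.5291 -0.135   0.0699]
0.088 156 mean [ 0.5211 -0.1287  0.0929] mid [ 0.5288 -0.1373  0.0938]
0.115 228 mean [ 0.528  -0.1373  0.1215] mid [ 0.5285 -0.1384  0.1203]
```

View pics/crop1.png

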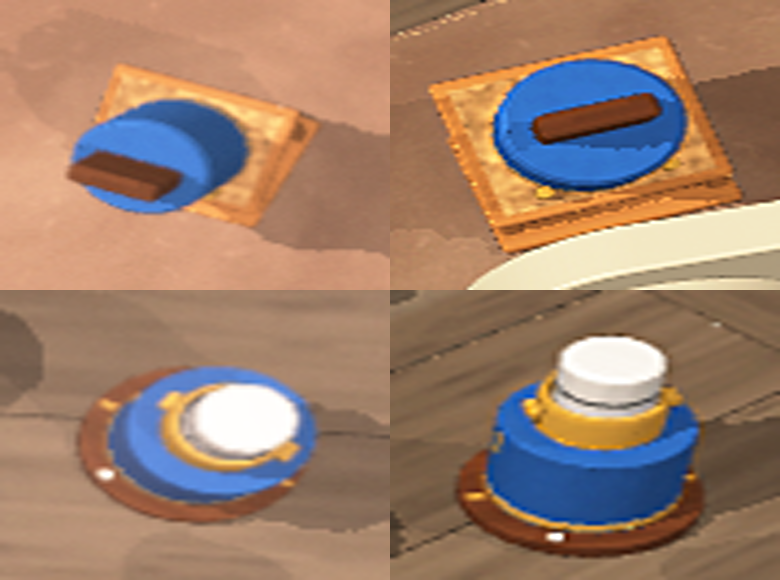

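The crops show the fin lying across the slope with the axis leaning towards the robot's left. They also show the brass lines and a white dot on the plinth.

```bash
cat > fit.py <<'E'
from h import *
from scipy.optimize import least_squares
def sdf(P):
    r=np.hypot(P[:,0],P[:,1]); q=np.stack([r-.0405,np.abs(P[:,2]+.018)-.032],1)
    c=np.linalg.norm(np.maximum(q,0),axis=1)+np.minimum(q.max(1),0)
    e=np.abs(P-[0,0,.032])-np.array([.004,.022,.014]) 
    b=np.linalg.norm(np.maximum(e,0),axis=1)+np.minimum(e.max(1),0)-.004
    return np.minimum(c,b)
def Rcap(yaw,tilt):
    # yaw: direction of rest x; axis leans to -x by tilt
    d=np.array([np.cos(yaw),np.sin(yaw),0]);y=np.array([-d[1],d[0],0]);z=np.array([0,0,np.cos(tilt)])-np.sin(tilt)*d
    return np.stack([np.cross(y,z),y,z],1)
def fitcap(P,x0,wt=True):
    def res(v):
        r=sdf((P-v[:3])@Rcap(v[3],v[4])); return r
    f=least_squares(res,x0,loss='soft_l1',f_scale=.0015,x_scale=[.01,.01,.01,.1,.1]); return f.x,np.median(abs(res(f.x)))
E
python3 - <<'E'
from fit import *
np.set_printoptions(precision=4,suppress=True)
out=[]
for f,b in (('top0',(178,195,250,280)),('scene0',(190,280,275,345))):
    p=load(f);X=cloud(p,p['d']);hsv=cv2.cvtColor(p['im'],cv2.COLOR_RGB2HSV)
    blue=(hsv[...,0]>100)&(hsv[...,0]<125)&(hsv[...,1]>130)
    m=np.zeros(blue.shape,bool);m[b[1]:b[3],b[0]:b[2]]=1
    m&=(X[...,2]<.17)&(blue|((hsv[...,2]<110)&(X[...,2]>.1)))
    P=X[m];print(len(P));out.append(P)
for P in out+[np.vstack(out)]:
    v,e=fitcap(P,[.52,.345,.1,-.4,.56]);R=Rcap(v[3],v[4]);print(v,np.degrees(v[3:]),e,'fin',v[:3]+.032*R[:,2])
c=np.array([.530,-.138])
from scipy.optimize import least_squares
def ray(p,uv,z):
    n=cv2.undistortPoints(np.array(uv,float).reshape(-1,1,2),K(p),np.array(p['D'],float)).reshape(-1,2)
    R,t=RT(p);o=-R.T@t;d=np.c_[n,np.ones(len(n))]@R
    return o+d*((z-o[2])/d[:,2])[:,None]
for f,uv in(('top0',[(394.4,270.8),(394.9,251.7),(428.5,272.4)]),('scene0',[(402.6,238.1),(388.2,226.8)])):
    q=ray(load(f),uv,.01);w=q[:,:2]-c;print(f,q[:,:2],np.linalg.norm(w,axis=1),np.degrees(np.arctan2(w[:,1],w[:,0])))
p=camera_params('wrist');R,t=RT(p);s=telemetry.observe();T=np.array(s['tool_rot']);print('cam in tool',T.T@(-R.T@t-s['position']),'\n',T.T@R.T)
E
```

```text
951
1367
[ 0.5143  0.3563  0.0939 -0.2775  0.5647] [-15.9023  32.3542] 0.0009646457840798029 fin [0.4978 0.3609 0.1209]
[ 0.5131  0.3555  0.0934 -0.2939  0.5615] [-16.8414  32.1726] 0.0011335133798887065 fin [0.4968 0.3604 0.1205]
[ 0.5139  0.356   0.0938 -0.288   0.5628] [-16.4998  32.2434] 0.0010407624107170899 fin [0.4976 0.3608 0.1209]
top0 [[ 0.5055 -0.1006]
 [ 0.5533 -0.0991]
 [ 0.5086 -0.1857]] [0.0447 0.0453 0.0523] [ 123.2548   59.0517 -114.1371]
scene0 [[ 0.5047 -0.0993]
 [ 0.5519 -0.0991]] [0.0463 0.0446] [123.1277  60.5709]
cam in tool [ 0.0765 -0.0007 -0.1255] 
 [[ 0.0001 -0.9543 -0.2988]
 [ 1.      0.0002 -0.0001]
 [ 0.0002 -0.2988  0.9543]]
```

```bash
cat >> h.py <<'E'
def go(x,y,z,ya):
    s=telemetry.observe();T=np.array(s['tool_rot']);d=T.T@(np.array([x,y,z])-s['position'])*100
    cur=np.degrees(np.arctan2(T[1,1],T[0,1])); t=(cur-ya+180)%360-180
    print('tx %.2f ty %.2f tz %.2f turn %.1f'%(*d,t),'| pos',np.round(s['position'],4),'yaw %.1f'%cur,'F',np.round(s['ft_force'],1),'M',np.round(s['wrist_torque'],2),'w %.4f t %.2f'%(s['grip_width'],s['time_s']),'q',np.round(s['q'],0))
E
echo
```

Call:
apply_moves([
  {"tx": -4,"ty": -0.8,"turn": 7},
  {"tx": -8,"ty": -1.6,"turn": 14},
  {"tx": -12,"ty": -2.4,"turn": 21},
  {"tx": -16,"ty": -3.2,"turn": 28},
  {"tx": -20,"ty": -4,"turn": 35},
])

```text
invalid input
```

```bash
python3 -c "
from h import *
go(.4957,.3614,.248,-16.5)"
```

```text
tx -39.67 ty -8.18 tz -0.02 turn 92.9 | pos [0.1295 0.5343 0.2478] yaw 76.4 F [-0.2 -0.3  0.5] M [-0.05 -0.02  0.01] w 0.0854 t 0.10 q [ 64.  22.  74.  -0.  84. -12.]
```

Probably every row needs all five fields.

Call:
apply_moves([
  {"tx": -4,"ty": -0.8,"tz": 0,"turn": 7,"jaw": 1},
  {"tx": -8,"ty": -1.6,"tz": 0,"turn": 14,"jaw": 1},
  {"tx": -12,"ty": -2.4,"tz": 0,"turn": 21,"jaw": 1},
  {"tx": -16,"ty": -3.2,"tz": 0,"turn": 28,"jaw": 1},
  {"tx": -20,"ty": -4,"tz": 0,"turn": 35,"jaw": 1},
], squeeze=30)

```text
time_s: 0.52
position: [0.3158, 0.4471, 0.2476]
tool_rot: [[-0.657, 0.754, -0.001], [0.754, 0.657, -0.002], [-0.0, -0.002, -1.0]]
ft_force: [0.2, -0.3, -0.7]
grip_width: 0.0856
```

```bash
python3 -c "
from h import *
go(.4957,.3614,.248,-16.5)"
```

```text
tx -18.28 ty 7.94 tz -0.05 turn 57.5 | pos [0.3158 0.4471 0.2476] yaw 41.0 F [ 0.2 -0.3 -0.7] M [-0.   -0.   -0.02] w 0.0856 t 0.52 q [42. 22. 75. -0. 84.  1.]
```

Call:
apply_moves([
  {"tx": -3.6,"ty": 1.6,"tz": 0,"turn": 7,"jaw": 1},
  {"tx": -7.2,"ty": 3.2,"tz": 0,"turn": 14,"jaw": 1},
  {"tx": -10.8,"ty": 4.8,"tz": 0,"turn": 21,"jaw": 1},
  {"tx": -14.4,"ty": 6.4,"tz": 0,"turn": 28,"jaw": 1},
  {"tx": -18.3,"ty": 7.9,"tz": 0,"turn": 35,"jaw": 1},
])

```text
time_s: 0.93
position: [0.4968, 0.3601, 0.2471]
tool_rot: [[-0.1, 0.995, -0.002], [0.995, 0.1, -0.002], [-0.002, -0.002, -1.0]]
ft_force: [0.9, 1.2, 0.6]
grip_width: 0.0856
```

```bash
python3 -c "
from h import *
go(.4957,.3614,.248,-16.5)
snap('wrist','w1')"
```

```text
tx 0.14 ty -0.10 tz -0.09 turn 22.2 | pos [0.4968 0.3601 0.2471] yaw 5.7 F [0.9 1.2 0.6] M [ 0.07 -0.01 -0.02] w 0.0856 t 0.93 q [25. 28. 64. -0. 88. 19.]
```

View pics/w1.png

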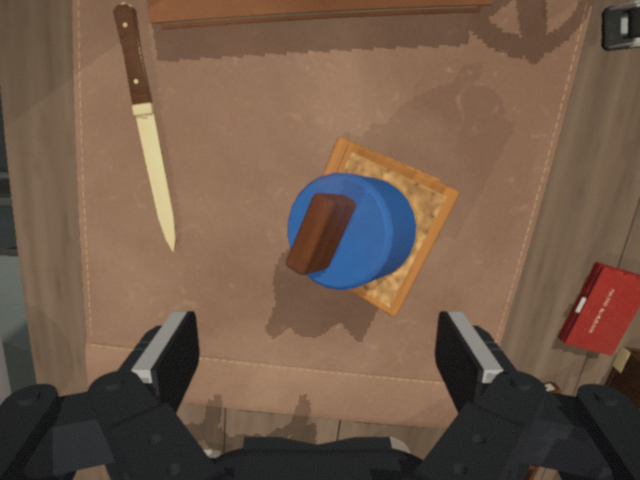

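The wrist view has the fin at about (320,232), between the open fingers, with the cork board behind it. I'll fit the cap from this view too.

```bash
python3 - <<'E'
from fit import *
np.set_printoptions(precision=4,suppress=True)
p=load('w1');X=cloud(p,p['d']);hsv=cv2.cvtColor(p['im'],cv2.COLOR_RGB2HSV)
blue=(hsv[...,0]>100)&(hsv[...,0]<125)&(hsv[...,1]>130)
m=np.zeros(blue.shape,bool);m[160:295,275:430]=1
P=X[m&(blue|((hsv[...,2]<120)&(X[...,2]>.1)))];P=P[P[:,2]<.18]
v,e=fitcap(P,[.514,.356,.094,-.288,.563]);R=Rcap(v[3],v[4]);print(len(P),v,np.degrees(v[3:]),e,'fin',v[:3]+.032*R[:,2])
print('pad z',np.nanmedian(X[60:120,200:300,2]), 'p', X[330,300])
for f in('top0',):
    p=load(f);print('px of cand',proj(p,[[.47,.22,0],[.53,.2,0],[.5,.36,0]]))
E
```

```text
11272 [ 0.5209  0.3509  0.0928 -0.3052  0.5617] [-17.4864  32.1803] 0.00031201071553091375 fin [0.5047 0.356  0.1199]
pad z 0.002465924533935687 p [0.4977 0.2166 0.0036]
px of cand [[263.9724 274.284 ]
 [274.4714 251.2001]
 [209.8315 257.3418]]
```

Fin estimates differ by 8 mm, probably because the wrist was still settling. I'll finish the turn, settle and measure again.

Call:
apply_moves([
  {"tx": 0,"ty": 0,"tz": 0,"turn": 7,"jaw": 1},
  {"tx": 0,"ty": 0,"tz": 0,"turn": 14,"jaw": 1},
  {"tx": 0,"ty": 0,"tz": 0,"turn": 22,"jaw": 1},
  {"tx": 0,"ty": 0,"tz": 0,"turn": 22.5,"jaw": 1},
  {"tx": 0,"ty": 0,"tz": 0,"turn": 22.5,"jaw": 1},
])

```text
time_s: 1.4
position: [0.5028, 0.3559, 0.2457]
tool_rot: [[0.303, 0.953, -0.0], [0.953, -0.303, -0.004], [-0.004, 0.001, -1.0]]
ft_force: [0.3, -0.5, -0.4]
grip_width: 0.0851
```

```bash
sed -i "s/im,d=get_image(n); p=camera_params(n)/p=camera_params(n); im,d=get_image(n)/" h.py; cat >> fit.py <<'E'
def capfrom(name,x0):
    p=load(name);X=cloud(p,p['d']);hsv=cv2.cvtColor(p['im'],cv2.COLOR_RGB2HSV)
    blue=(hsv[...,0]>100)&(hsv[...,0]<125)&(hsv[...,1]>130)
    R=Rcap(x0[3],x0[4]);L=(X-np.array(x0[:3]))@R
    m=(np.hypot(L[...,0],L[...,1])<.055)&(abs(L[...,2])<.065)&(blue|((hsv[...,2]<120)&(L[...,2]>.016)))
    P=X[m];v,e=fitcap(P,x0);R=Rcap(v[3],v[4]);f=v[:3]+.032*R[:,2]
    print(name,len(P),np.round(v,4),np.degrees(v[3:]).round(1),'err',round(e,5),'fin',f.round(4));return v
E
python3 - <<'E'
from fit import *
snap('wrist','w2');snap('top','t2');snap('scene','s2')
for n in('w2','t2','s2'): capfrom(n,[.517,.353,.0935,-.29,.563])
go(.4957,.3614,.248,-16.5)
E
```

```text
w2 11908 [ 0.5145  0.3553  0.0937 -0.2944  0.558 ] [-16.9  32. ] err 0.00032 fin [0.4983 0.3602 0.1208]
t2 637 [ 0.5141  0.3561  0.0938 -0.2606  0.5619] [-14.9  32.2] err 0.00078 fin [0.4976 0.3605 0.1209]
s2 1553 [ 0.5133  0.3557  0.0934 -0.2862  0.5535] [-16.4  31.7] err 0.00108 fin [0.4971 0.3604 0.1206]
tx 0.30 ty -0.84 tz -0.20 turn -0.9 | pos [0.5028 0.3561 0.246 ] yaw -17.4 F [-1.1 -1.   0.5] M [ 0.01 -0.03 -0.03] w 0.0852 t 1.55 q [24. 29. 63. -0. 88. 42.]
```

Call:
apply_moves([
  {"tx": 0.2,"ty": -0.8,"tz": 3.7,"turn": -0.5,"jaw": 0.3},
  {"tx": 0.2,"ty": -0.8,"tz": 7.4,"turn": -0.5,"jaw": 0.1},
  {"tx": 0.2,"ty": -0.8,"tz": 9,"turn": -0.5,"jaw": 0.1},
  {"tx": 0.2,"ty": -0.8,"tz": 9.4,"turn": -0.5,"jaw": 0.1},
  {"tx": 0.2,"ty": -0.8,"tz": 9.4,"turn": -0.5,"jaw": 0.1},
])

```text
time_s: 1.97
position: [0.4956, 0.3599, 0.1513]
tool_rot: [[0.291, 0.957, -0.002], [0.957, -0.291, -0.005], [-0.005, -0.0, -1.0]]
ft_force: [-0.4, -0.1, 0.9]
grip_width: 0.0473
```

```bash
python3 -c "
from h import *
print(env.tip_extent)
go(.4961,.3609,.136,-16.9)
snap('wrist','w3')"
```

```text
0.017
tx 0.12 ty 0.02 tz 1.53 turn 0.0 | pos [0.4956 0.3599 0.1513] yaw -16.9 F [-0.4 -0.1  0.9] M [ 0.01  0.01 -0.02] w 0.0473 t 1.97 q [25. 33. 72. -0. 75. 42.]
```

View pics/w3.png

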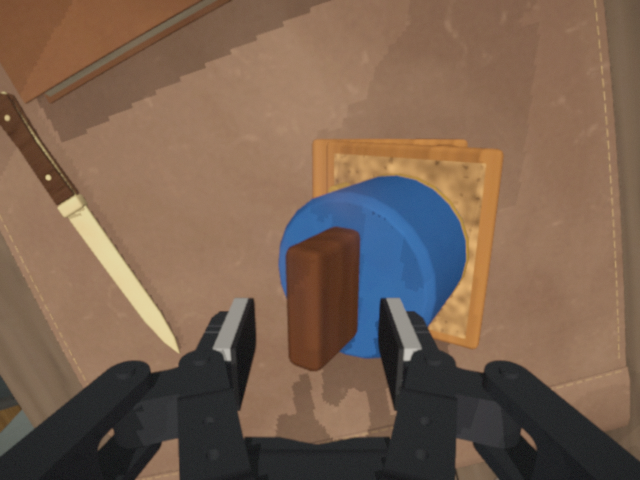

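The open fingers straddle the fin, at about (322,300), with gaps on both sides. I'll descend and close.

Call:
apply_moves([
  {"tx": 0.1,"ty": 0,"tz": 1.2,"turn": 0,"jaw": 0.1},
  {"tx": 0.1,"ty": 0,"tz": 1.5,"turn": 0,"jaw": 0.1},
  {"tx": 0.1,"ty": 0,"tz": 1.5,"turn": 0,"jaw": -0.3},
  {"tx": 0.1,"ty": 0,"tz": 1.5,"turn": 0,"jaw": -0.6},
  {"tx": 0.1,"ty": 0,"tz": 1.5,"turn": 0,"jaw": -1},
], squeeze=30)

```text
time_s: 2.43
position: [0.4954, 0.3617, 0.1393]
tool_rot: [[0.29, 0.957, -0.001], [0.957, -0.29, -0.002], [-0.002, 0.0, -1.0]]
ft_force: [-8.8, 1.5, 6.0]
grip_width: 0.0225
```

```bash
python3 -c "
from h import *
go(.4961,.3609,.136,-16.9)"
```

```text
tx -0.06 ty 0.09 tz 0.33 turn 0.0 | pos [0.4954 0.3617 0.1393] yaw -16.9 F [-8.8  1.5  6. ] M [0.22 1.17 0.04] w 0.0225 t 2.43 q [25. 33. 73. -0. 74. 42.]
```

Call:
apply_moves([
  {"tx": 0,"ty": 0,"tz": 0,"turn": 0,"jaw": -1},
  {"tx": 0,"ty": 0,"tz": -0.7,"turn": 0,"jaw": -1},
  {"tx": 0,"ty": 0,"tz": -1.6,"turn": 0,"jaw": -1},
  {"tx": 0,"ty": 0,"tz": -3,"turn": 0,"jaw": -1},
  {"tx": 0,"ty": 0,"tz": -4.5,"turn": 0,"jaw": -1},
], squeeze=50)

```text
time_s: 2.85
position: [0.495, 0.3617, 0.185]
tool_rot: [[0.29, 0.957, -0.002], [0.957, -0.29, -0.002], [-0.003, -0.002, -1.0]]
ft_force: [-0.7, 0.3, -2.6]
grip_width: 0.0145
```

```bash
python3 -c "
from h import *
go(.4961,.3609,.136,-16.9)
a,_,_=snap('scene','s4');b,_,_=snap('wrist','w4')
r=lambda i:cv2.cvtColor(cv2.resize(i,(390,400)),cv2.COLOR_RGB2BGR)
cv2.imwrite('pics/c4.png',np.hstack([r(a[220:400,150:330]),r(b)]))"
```

```text
tx -0.03 ty 0.14 tz 4.90 turn 0.0 | pos [0.495  0.3617 0.185 ] yaw -16.9 F [-0.7  0.3 -2.6] M [ 0.   -0.04  0.04] w 0.0145 t 2.85 q [25. 31. 70. -0. 80. 42.]
```

View pics/c4.png

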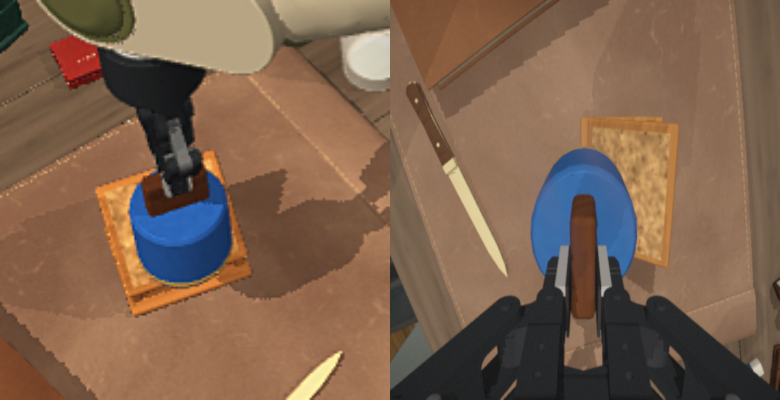

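The cap squared itself in the jaws when it was lifted: opening 14.5 mm, standing upright. I'll measure its pose in the hand.

```bash
python3 - <<'E'
from fit import *
p=load('w4');s=telemetry.observe();T=np.array(s['tool_rot'])
for tilt in(0.02,.1):
    v=capfrom('w4',[.495,.36,.138,-.295,tilt]); print('cap in tool mm',(T.T@(v[:3]-s['position'])*1000).round(1))
v=capfrom('s4',[.495,.36,.138,-.295,.02]);print((T.T@(v[:3]-s['position'])*1000).round(1))
E
```

```text
w4 21742 [ 0.4961  0.3615  0.131  -0.3025  0.0123] [-17.3   0.7] err 0.00046 fin [0.4958 0.3616 0.163 ]
cap in tool mm [-0.8  0.1 56.1]
w4 21740 [ 0.4962  0.3615  0.131  -0.3026  0.0123] [-17.3   0.7] err 0.00046 fin [0.4958 0.3616 0.163 ]
cap in tool mm [-0.8  0.2 56.1]
s4 1754 [ 0.4935  0.3616  0.1272 -0.3101  0.0221] [-17.8   1.3] err 0.00083 fin [0.4929 0.3618 0.1592]
[-1.4 -2.4 60. ]
```

Call:
apply_moves([
  {"tx": 0,"ty": 0,"tz": -2,"turn": 0,"jaw": -1},
  {"tx": 0,"ty": 0,"tz": -4.5,"turn": 0,"jaw": -1},
  {"tx": -0.8,"ty": 0.2,"tz": -7,"turn": -2,"jaw": -1},
  {"tx": -2.5,"ty": 0.8,"tz": -8.5,"turn": -5,"jaw": -1},
  {"tx": -5,"ty": 1.6,"tz": -8.5,"turn": -9,"jaw": -1},
], squeeze=80)

```text
time_s: 3.37
position: [0.497, 0.3106, 0.275]
tool_rot: [[0.132, 0.991, 0.008], [0.991, -0.132, 0.003], [0.004, 0.008, -1.0]]
ft_force: [0.6, -1.3, -2.1]
grip_width: 0.0131
```

```bash
python3 -c "
from h import *
go(.594,-.239,.27,32.5)"
```

```text
tx -53.20 ty 16.89 tz 0.42 turn -40.1 | pos [0.497  0.3106 0.275 ] yaw -7.6 F [ 0.6 -1.3 -2.1] M [ 0.   -0.01 -0.01] w 0.0131 t 3.37 q [20. 24. 66. -0. 89. 28.]
```

Call:
apply_moves([
  {"tx": -3.3,"ty": 1.05,"tz": 0.1,"turn": 0,"jaw": -1},
  {"tx": -6.6,"ty": 2.1,"tz": 0.2,"turn": 0,"jaw": -1},
  {"tx": -9.9,"ty": 3.15,"tz": 0.3,"turn": 0,"jaw": -1},
  {"tx": -13.2,"ty": 4.2,"tz": 0.4,"turn": 0,"jaw": -1},
  {"tx": -16.6,"ty": 5.3,"tz": 0.4,"turn": 0,"jaw": -1},
])

```text
time_s: 3.78
position: [0.527, 0.1377, 0.27]
tool_rot: [[0.132, 0.991, 0.006], [0.991, -0.132, 0.003], [0.004, 0.006, -1.0]]
ft_force: [0.6, -0.2, -2.6]
grip_width: 0.0133
```

Call:
apply_moves([
  {"tx": -3.3,"ty": 1.05,"tz": 0,"turn": 0,"jaw": -1},
  {"tx": -6.6,"ty": 2.1,"tz": 0,"turn": 0,"jaw": -1},
  {"tx": -9.9,"ty": 3.15,"tz": 0,"turn": 0,"jaw": -1},
  {"tx": -13.2,"ty": 4.2,"tz": 0,"turn": 0,"jaw": -1},
  {"tx": -16.6,"ty": 5.3,"tz": 0,"turn": 0,"jaw": -1},
])

```text
time_s: 4.2
position: [0.5573, -0.0353, 0.269]
tool_rot: [[0.132, 0.991, 0.005], [0.991, -0.132, 0.004], [0.004, 0.004, -1.0]]
ft_force: [0.5, 1.4, -2.8]
grip_width: 0.0135
```

```bash
python3 -c "
from h import *
go(.594,-.239,.27,32.5)"
```

```text
tx -19.70 ty 6.33 tz -0.16 turn -40.1 | pos [ 0.5573 -0.0353  0.269 ] yaw -7.6 F [ 0.5  1.4 -2.8] M [-0.01 -0.03  0.03] w 0.0135 t 4.20 q [-16.  22.  71.   0.  87.  -8.]
```

Call:
apply_moves([
  {"tx": -4,"ty": 1.3,"tz": -0.1,"turn": -7,"jaw": -1},
  {"tx": -8,"ty": 2.6,"tz": -0.2,"turn": -14,"jaw": -1},
  {"tx": -12,"ty": 3.9,"tz": -0.2,"turn": -21,"jaw": -1},
  {"tx": -16,"ty": 5.1,"tz": -0.2,"turn": -28,"jaw": -1},
  {"tx": -19,"ty": 6.1,"tz": -0.2,"turn": -35,"jaw": -1},
])

```text
time_s: 4.62
position: [0.5923, -0.2342, 0.2695]
tool_rot: [[-0.465, 0.885, 0.003], [0.885, 0.465, 0.005], [0.003, 0.005, -1.0]]
ft_force: [0.4, 1.6, -1.9]
grip_width: 0.0137
```

Call:
apply_moves([
  {"tx": 0,"ty": 0,"tz": 0,"turn": -5,"jaw": -1},
  {"tx": 0,"ty": 0,"tz": 0,"turn": -5,"jaw": -1},
  {"tx": 0,"ty": 0,"tz": 0,"turn": -5,"jaw": -1},
  {"tx": 0,"ty": 0,"tz": 0,"turn": -5,"jaw": -1},
])

```text
time_s: 4.95
position: [0.5922, -0.233, 0.2695]
tool_rot: [[-0.539, 0.842, 0.003], [0.842, 0.539, 0.006], [0.003, 0.005, -1.0]]
ft_force: [0.7, 0.3, -1.5]
grip_width: 0.0131
```

```bash
python3 -c "
from h import *
go(.594,-.239,.27,32.5)
snap('wrist','w5')"
```

```text
tx -0.61 ty -0.18 tz -0.06 turn 0.1 | pos [ 0.5922 -0.233   0.2695] yaw 32.6 F [ 0.7  0.3 -1.5] M [ 0.02 -0.05  0.06] w 0.0131 t 4.95 q [-32.  30.  57.   0.  93. -65.]
```

View pics/w5.png

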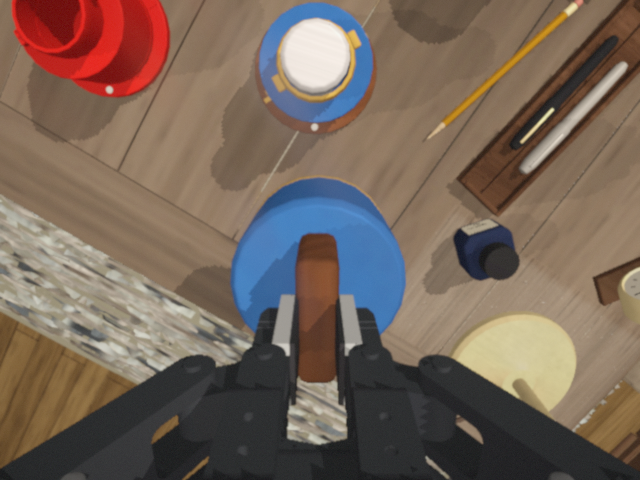

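The wrist view shows the tin top at (315,53), a plinth dot at (315,127), a lug at (278,83), and the held cap upright at (318,280). I'll compute the axis and dot direction from it.

```bash
python3 - <<'E'
from fit import *
np.set_printoptions(precision=4,suppress=True)
p=load('w5');X=cloud(p,p['d']);s=telemetry.observe();T=np.array(s['tool_rot'])
hsv=cv2.cvtColor(p['im'],cv2.COLOR_RGB2HSV)
A=np.zeros(hsv.shape[:2],bool);A[:140,245:385]=1
def circ(P,r,x0):
    return least_squares(lambda v:np.hypot(P[:,0]-v[0],P[:,1]-v[1])-r,x0,loss='soft_l1',f_scale=.001).x
c=np.array([.53,-.138])
tin=X[A&(X[...,2]>.117)&(X[...,2]<.13)];print('tin',len(tin),(tin.max(0)+tin.min(0))/2,np.ptp(tin,0),tin.mean(0))
blue=(hsv[...,0]>100)&(hsv[...,0]<125)&(hsv[...,1]>130)
side=X[A&blue&(X[...,2]>.02)&(X[...,2]<.064)];print('shell side',len(side),circ(side[:,:2],.0425,c))
sh=X[A&(X[...,2]>.066)&(X[...,2]<.074)]
pts=sh[:,:2].astype(np.float32);print('shoulder mid',cv2.minEnclosingCircle(pts), 'z',np.median(sh[:,2]))
pl=X[A&(X[...,2]>.006)&(X[...,2]<.013)][:,:2].astype(np.float32);print('plinth',cv2.minEnclosingCircle(pl))
w=A&(hsv[...,1]<60)&(hsv[...,2]>170)&(X[...,2]<.02);q=X[w];q=q[np.abs(np.hypot(q[:,0]-c[0],q[:,1]-c[1])-.0475)<.01];print('dot',len(q),q.mean(0))
cc=np.array(cv2.minEnclosingCircle(pts)[0]);d=q.mean(0)[:2]-cc;print('dot ang',np.degrees(np.arctan2(d[1],d[0])),np.hypot(*d))
x0=s['position']+T@[-.001,0,.056]
v=capfrom('w5',[*x0,np.radians(32.5),.01]);print('cap in tool mm',(T.T@(v[:3]-s['position'])*1000).round(1))
v=capfrom('w5',[*x0,np.radians(122.5),.01]);
E
```

```text
tin 4015 [ 0.5327 -0.1419  0.1213] [0.0433 0.044  0.0082] [ 0.5328 -0.1419  0.1225]
shell side 0 [ 0.53  -0.138]
shoulder mid ((0.5331442356109619, -0.14137719571590424), 0.04283539578318596) z 0.06983395775623231
plinth ((0.5329234600067139, -0.1411251276731491), 0.054042212665081024)
dot 38 [ 0.5575 -0.1817  0.0107]
dot ang -58.880044794792965 0.04712938138936846
w5 20581 [ 0.5923 -0.2331  0.2117  0.5686  0.0147] [32.6  0.8] err 0.00043 fin [ 0.5919 -0.2333  0.2437]
cap in tool mm [-0.4 -0.4 58. ]
w5 20585 [ 0.5923 -0.2331  0.2117  0.5687  0.0147] [32.6  0.8] err 0.00043 fin [ 0.5919 -0.2333  0.2437]
```

Call:
apply_moves([
  {"tx": 2.5,"ty": 0,"tz": 0,"turn": 1,"jaw": -1},
  {"tx": 5.5,"ty": 0,"tz": 0,"turn": 1,"jaw": -1},
  {"tx": 8.5,"ty": 0,"tz": 0,"turn": 1,"jaw": -1},
  {"tx": 10.9,"ty": 0,"tz": 0,"turn": 1.5,"jaw": -1},
  {"tx": 10.9,"ty": 0,"tz": 0,"turn": 1.5,"jaw": -1},
])

```text
time_s: 5.42
position: [0.5314, -0.1365, 0.2712]
tool_rot: [[-0.52, 0.854, 0.003], [0.854, 0.52, 0.006], [0.004, 0.006, -1.0]]
ft_force: [1.2, 0.2, -2.1]
grip_width: 0.0134
```

Call:
apply_moves([
  {"tx": 0,"ty": 0,"tz": 0,"turn": 0,"jaw": -1},
  {"tx": 0,"ty": 0,"tz": 0,"turn": 0,"jaw": -1},
])

```text
time_s: 5.58
position: [0.5314, -0.1355, 0.2719]
tool_rot: [[-0.52, 0.854, 0.004], [0.854, 0.52, 0.006], [0.003, 0.007, -1.0]]
ft_force: [0.7, -0.4, -2.9]
grip_width: 0.0135
```

```bash
python3 - <<'E'
from fit import *
go(.533,-.1412,.205,31.1)
s=telemetry.observe();T=np.array(s['tool_rot']);x0=s['position']+T@[-.001,0,.058]
for n in('wrist','top','scene'):
    snap(n,n[0]+'6')
    try: v=capfrom(n[0]+'6',[*x0,np.radians(31),.01]);print('in tool',(T.T@(v[:3]-s['position'])*1000).round(1))
    except Exception as e: print(n,e)
E
```

```text
tx -0.59 ty -0.21 tz 6.69 turn 0.3 | pos [ 0.5314 -0.1355  0.2719] yaw 31.4 F [ 0.7 -0.4 -2.9] M [ 0.01  0.04 -0.01] w 0.0135 t 5.58 q [-27.  21.  72.   0.  87. -58.]
w6 19993 [ 0.5316 -0.1356  0.2142  0.5435  0.017 ] [31.1  1. ] err 0.00042 fin [ 0.5312 -0.1359  0.2462]
in tool [-0.4 -0.3 57.7]
t6 16 [ 0.5478 -0.129   0.2172  0.1301  0.4275] [ 7.5 24.5] err 0.00111 fin [ 0.5346 -0.1307  0.2463]
in tool [-3.1 17.  54.8]
s6 1324 [ 0.5304 -0.1363  0.2132  0.5266  0.0109] [30.2  0.6] err 0.00098 fin [ 0.5301 -0.1365  0.2452]
in tool [-0.3 -1.8 58.6]
```

```bash
python3 - <<'E'
from fit import *
np.set_printoptions(precision=4,suppress=True)
def sd(P):
    r=np.hypot(P[:,0],P[:,1]);z=P[:,2]
    def cyl(R,z0,z1):
        q=np.stack([r-R,np.abs(z-(z0+z1)/2)-(z1-z0)/2],1);return np.linalg.norm(np.maximum(q,0),axis=1)+np.minimum(q.max(1),0)
    return np.min([cyl(.054,-.02,.01),cyl(.0425,0,.07),cyl(.028,0,.094)],0)
for f in('top0','t2','scene0','s2','w5'):
    p=load(f);X=cloud(p,p['d'])
    m=(np.hypot(X[...,0]-.531,X[...,1]+.139)<.07)&(X[...,2]>.007)&(X[...,2]<.092)
    P=X[m];P=P[(np.hypot(P[:,0]-.531,P[:,1]+.139)>.029)]
    g=least_squares(lambda v:sd(P-v),[.531,-.139,0],loss='soft_l1',f_scale=.001)
    print(f,len(P),g.x,np.median(abs(g.fun)))
E
```

```text
top0 910 [ 0.532  -0.1406  0.0001] 0.0010548701780647204
t2 925 [ 0.532  -0.1405  0.0001] 0.001024555272623795
scene0 1254 [ 0.5309 -0.1406 -0.0001] 0.0011229801494999012
s2 0 [ 0.531 -0.139  0.   ] nan
w5 7200 [ 0.5321 -0.1407 -0.0001] 0.0005093327115845286
  return _methods._mean(a, axis=axis, dtype=dtype,
  ret = ret.dtype.type(ret / rcount)
```

Call:
apply_moves([
  {"tx": -0.25,"ty": -0.1,"tz": 0.5,"turn": 0,"jaw": -1},
  {"tx": -0.45,"ty": -0.23,"tz": 1,"turn": 0,"jaw": -1},
  {"tx": -0.45,"ty": -0.23,"tz": 1.5,"turn": 0,"jaw": -1},
  {"tx": -0.45,"ty": -0.23,"tz": 1.5,"turn": 0,"jaw": -1},
])

```text
time_s: 6.07
position: [0.5318, -0.1421, 0.2544]
tool_rot: [[-0.519, 0.855, 0.001], [0.855, 0.519, 0.007], [0.006, 0.005, -1.0]]
ft_force: [-0.1, 0.2, -2.8]
grip_width: 0.0134
```

```bash
python3 -c "
from h import *
go(.5318,-.1405,.22,31.4)"
```

```text
tx 0.11 ty 0.07 tz 3.44 turn -0.2 | pos [ 0.5318 -0.1421  0.2544] yaw 31.2 F [-0.1  0.2 -2.8] M [-0.02  0.06  0.01] w 0.0134 t 6.07 q [-27.  22.  74.   0.  85. -59.]
```

Call:
apply_moves([
  {"tx": 0.12,"ty": 0.08,"tz": 1,"turn": 0,"jaw": -1},
  {"tx": 0.12,"ty": 0.08,"tz": 2.2,"turn": 0,"jaw": -1},
  {"tx": 0.12,"ty": 0.08,"tz": 3.4,"turn": 0,"jaw": -1},
  {"tx": 0.12,"ty": 0.08,"tz": 4.4,"turn": 0,"jaw": -1},
  {"tx": 0.12,"ty": 0.08,"tz": 4.6,"turn": 0,"jaw": -1},
])

```text
time_s: 6.48
position: [0.5313, -0.14, 0.2066]
tool_rot: [[-0.518, 0.855, -0.002], [0.855, 0.518, 0.009], [0.009, 0.003, -1.0]]
ft_force: [0.4, 1.2, -2.7]
grip_width: 0.0133
```

```bash
python3 -c "
from h import *
go(.5318,-.1405,.178,31.4)"
```

```text
tx -0.09 ty 0.01 tz 2.86 turn -0.2 | pos [ 0.5313 -0.14    0.2066] yaw 31.2 F [ 0.4  1.2 -2.7] M [ 0.01  0.08 -0.  ] w 0.0133 t 6.48 q [-27.  24.  78.   0.  78. -59.]
```

Call:
apply_moves([
  {"tx": -0.06,"ty": 0,"tz": 0.4,"turn": 0,"jaw": -1},
  {"tx": -0.06,"ty": 0,"tz": 0.8,"turn": 0,"jaw": -1},
  {"tx": -0.06,"ty": 0,"tz": 1.2,"turn": 0,"jaw": -1},
])

```text
time_s: 6.73
position: [0.5318, -0.1406, 0.1946]
tool_rot: [[-0.518, 0.855, -0.001], [0.855, 0.518, 0.009], [0.008, 0.003, -1.0]]
ft_force: [0.3, -0.5, -2.8]
grip_width: 0.0133
```

Call:
apply_moves([
  {"tx": 0,"ty": 0,"tz": 0.4,"turn": 0,"jaw": -1},
  {"tx": 0,"ty": 0,"tz": 0.8,"turn": 0,"jaw": -1},
])

```text
time_s: 6.9
position: [0.5319, -0.1406, 0.1865]
tool_rot: [[-0.518, 0.855, -0.001], [0.855, 0.518, 0.008], [0.008, 0.004, -1.0]]
ft_force: [-0.8, -0.2, -2.9]
grip_width: 0.0132
```

```bash
python3 -c "
from h import *
go(.5318,-.1405,.178,31.4)"
```

```text
tx 0.00 ty -0.00 tz 0.85 turn -0.2 | pos [ 0.5319 -0.1406  0.1865] yaw 31.2 F [-0.8 -0.2 -2.9] M [-0.02 -0.   -0.02] w 0.0132 t 6.90 q [-27.  25.  80.   0.  75. -59.]
```

Call:
apply_moves([
  {"tx": 0,"ty": 0,"tz": 0.3,"turn": 0,"jaw": -1},
  {"tx": 0,"ty": 0,"tz": 0.6,"turn": 0,"jaw": -1},
  {"tx": 0,"ty": 0,"tz": 0.8,"turn": 0,"jaw": -1},
])

```text
time_s: 7.15
position: [0.5318, -0.1405, 0.1782]
tool_rot: [[-0.518, 0.855, -0.001], [0.855, 0.518, 0.008], [0.008, 0.004, -1.0]]
ft_force: [0.9, 5.1, 9.3]
grip_width: 0.0132
```

Call:
apply_moves([
  {"tx": 0,"ty": 0,"tz": 0.2,"turn": 0,"jaw": -1},
])

```text
time_s: 7.23
position: [0.5326, -0.14, 0.1778]
tool_rot: [[-0.518, 0.855, 0.002], [0.855, 0.518, 0.009], [0.006, 0.006, -1.0]]
ft_force: [-5.2, 9.5, 27.3]
grip_width: 0.0131
```

```bash
python3 -c "
from h import *
go(.5318,-.1405,.178,31.4)"
```

```text
tx -0.00 ty -0.09 tz -0.02 turn -0.2 | pos [ 0.5326 -0.14    0.1778] yaw 31.2 F [-5.2  9.5 27.3] M [ 1.38  1.06 -0.02] w 0.0131 t 7.23 q [-27.  25.  81.   1.  74. -59.]
```

The cap is seated at the expected height (TCP z 0.178, force rising). I'll release, grip deeper, then turn clockwise.

Call:
apply_moves([
  {"tx": 0,"ty": 0,"tz": -0.1,"turn": 0,"jaw": -0.3},
  {"tx": 0,"ty": -0.05,"tz": -0.1,"turn": 0,"jaw": -0.2},
  {"tx": 0,"ty": -0.05,"tz": 0.5,"turn": 0,"jaw": -0.2},
  {"tx": 0,"ty": -0.05,"tz": 1.1,"turn": 0,"jaw": -0.2},
  {"tx": 0,"ty": -0.05,"tz": 1.1,"turn": 0,"jaw": -0.2},
])

```text
time_s: 7.65
position: [0.5316, -0.14, 0.1651]
tool_rot: [[-0.518, 0.855, -0.0], [0.855, 0.518, 0.01], [0.009, 0.005, -1.0]]
ft_force: [0.5, -0.5, -0.1]
grip_width: 0.0341
```

```bash
python3 - <<'E'
from fit import *
go(.532,-.1406,.166,31.4)
snap('wrist','w7');s=telemetry.observe()
v=capfrom('w7',[.532,-.1406,.12,np.radians(31),.01]);s=telemetry.observe();T=np.array(s['tool_rot']);print((T.T@(v[:3]-s['position'])*1000).round(1))
E
```

```text
tx -0.07 ty 0.01 tz -0.09 turn -0.2 | pos [ 0.5316 -0.14    0.1651] yaw 31.2 F [ 0.5 -0.5 -0.1] M [-0.05  0.01  0.04] w 0.0341 t 7.65 q [-27.  26.  82.   1.  72. -59.]
w7 24401 [ 5.331e-01 -1.395e-01  1.199e-01  5.205e-01 -1.000e-04] [29.8 -0. ] err 0.00045 fin [ 0.5331 -0.1395  0.1519]
[-0.5  1.2 45.8]
```

Call:
apply_moves([
  {"tx": -0.05,"ty": 0.05,"tz": 0,"turn": 0,"jaw": -0.6},
  {"tx": -0.05,"ty": 0.05,"tz": 0,"turn": 0,"jaw": -1},
  {"tx": -0.05,"ty": 0.05,"tz": 0,"turn": 0,"jaw": -1},
  {"tx": -0.05,"ty": 0.05,"tz": 0,"turn": 0,"jaw": -1},
], squeeze=40)

```text
time_s: 8.03
position: [0.5323, -0.1402, 0.1655]
tool_rot: [[-0.518, 0.855, -0.0], [0.855, 0.518, 0.01], [0.009, 0.005, -1.0]]
ft_force: [-0.6, -0.2, -2.4]
grip_width: 0.0151
```

Call:
apply_moves([
  {"tx": 0,"ty": 0,"tz": 0,"turn": 3,"jaw": -1},
  {"tx": 0,"ty": 0,"tz": 0,"turn": 7,"jaw": -1},
  {"tx": 0,"ty": 0,"tz": 0,"turn": 12,"jaw": -1},
])

```text
time_s: 8.28
position: [0.5322, -0.1402, 0.1654]
tool_rot: [[-0.326, 0.945, -0.001], [0.945, 0.326, 0.01], [0.01, 0.003, -1.0]]
ft_force: [-0.1, 0.1, -2.3]
grip_width: 0.0151
```

```bash
python3 -c "
from h import *
go(.532,-.1406,.165,-29)"
```

```text
tx -0.03 ty -0.03 tz 0.04 turn 48.0 | pos [ 0.5322 -0.1402  0.1654] yaw 19.0 F [-0.1  0.1 -2.3] M [-0.03  0.01  0.02] w 0.0151 t 8.28 q [-27.  26.  82.   1.  72. -46.]
```

Call:
apply_moves([
  {"tx": 0,"ty": 0,"tz": 0.05,"turn": 7,"jaw": -1},
  {"tx": 0,"ty": 0,"tz": 0.05,"turn": 14,"jaw": -1},
  {"tx": 0,"ty": 0,"tz": 0.05,"turn": 21,"jaw": -1},
  {"tx": 0,"ty": 0,"tz": 0.05,"turn": 28,"jaw": -1},
  {"tx": 0,"ty": 0,"tz": 0.05,"turn": 35,"jaw": -1},
])

```text
time_s: 8.7
position: [0.5322, -0.1404, 0.165]
tool_rot: [[0.281, 0.96, -0.001], [0.96, -0.281, 0.01], [0.009, -0.003, -1.0]]
ft_force: [-0.1, -0.7, -1.1]
grip_width: 0.015
```

```bash
python3 -c "
from h import *
go(.532,-.1406,.165,-29)"
```

```text
tx -0.03 ty -0.01 tz 0.00 turn 12.7 | pos [ 0.5322 -0.1404  0.165 ] yaw -16.3 F [-0.1 -0.7 -1.1] M [-0.13  0.21  0.05] w 0.0150 t 8.70 q [-27.  26.  82.   0.  72. -11.]
```

Call:
apply_moves([
  {"tx": 0,"ty": 0,"tz": 0,"turn": 4,"jaw": -1},
  {"tx": 0,"ty": 0,"tz": 0,"turn": 8,"jaw": -1},
  {"tx": 0,"ty": 0,"tz": 0,"turn": 10,"jaw": -1},
])

```text
time_s: 8.95
position: [0.532, -0.1403, 0.165]
tool_rot: [[0.447, 0.895, -0.001], [0.895, -0.447, 0.01], [0.008, -0.005, -1.0]]
ft_force: [-1.1, 0.8, -1.4]
grip_width: 0.0153
```

Call:
apply_moves([
  {"tx": 0,"ty": 0,"tz": 0,"turn": 2,"jaw": -1},
  {"tx": 0,"ty": 0,"tz": 0,"turn": 3,"jaw": -1},
])

```text
time_s: 9.12
position: [0.5325, -0.1406, 0.1652]
tool_rot: [[0.494, 0.869, 0.0], [0.869, -0.494, 0.009], [0.008, -0.004, -1.0]]
ft_force: [3.3, -0.0, -2.4]
grip_width: 0.015
```

```bash
python3 -c "
from h import *
go(.532,-.1406,.165,-29)"
```

```text
tx -0.03 ty -0.04 tz 0.02 turn -0.6 | pos [ 0.5325 -0.1406  0.1652] yaw -29.6 F [ 3.3 -0.  -2.4] M [-0.15 -0.67  0.27] w 0.0150 t 9.12 q [-27.  26.  82.   0.  72.   2.]
```

Call:
apply_moves([
  {"tx": 0,"ty": 0,"tz": 0,"turn": 2,"jaw": -1},
  {"tx": 0,"ty": 0,"tz": 0,"turn": 3,"jaw": -1},
])

```text
time_s: 9.28
position: [0.5332, -0.1409, 0.1654]
tool_rot: [[0.539, 0.842, 0.002], [0.842, -0.539, 0.008], [0.008, -0.002, -1.0]]
ft_force: [6.4, -2.0, -1.5]
grip_width: 0.0149
```

```bash
python3 -c "
from h import *
go(.532,-.1406,.165,-29)"
```

```text
tx -0.04 ty -0.12 tz 0.04 turn -3.6 | pos [ 0.5332 -0.1409  0.1654] yaw -32.6 F [ 6.4 -2.  -1.5] M [-0.47 -1.47 -0.01] w 0.0149 t 9.28 q [-27.  26.  82.   0.  72.   5.]
```

The lateral force shows the stop has been met at tool yaw of about -30°. I'll release, back off and check.

Call:
apply_moves([
  {"tx": 0,"ty": -0.05,"tz": 0,"turn": -1,"jaw": -0.4},
  {"tx": 0,"ty": -0.05,"tz": 0,"turn": -1,"jaw": 0.1},
  {"tx": 0,"ty": -0.05,"tz": -3,"turn": -1,"jaw": 0.1},
  {"tx": 0,"ty": -0.05,"tz": -6.5,"turn": -1,"jaw": 0.1},
  {"tx": 0,"ty": -0.05,"tz": -9.5,"turn": -1,"jaw": 0.1},
])

```text
time_s: 9.7
position: [0.5322, -0.1412, 0.2622]
tool_rot: [[0.524, 0.852, 0.002], [0.852, -0.524, 0.008], [0.008, -0.003, -1.0]]
ft_force: [0.1, -0.4, -0.1]
grip_width: 0.047
```

Call:
apply_moves([
  {"tx": -3,"ty": 0,"tz": -1,"turn": 0,"jaw": 0.1},
  {"tx": -6,"ty": 0,"tz": -2,"turn": 0,"jaw": 0.1},
  {"tx": -7,"ty": 0,"tz": -3,"turn": 0,"jaw": 0.1},
  {"tx": -7,"ty": 0,"tz": -3,"turn": 0,"jaw": 0.1},
  {"tx": -7,"ty": 0,"tz": -3,"turn": 0,"jaw": 0.1},
])

```text
time_s: 10.12
position: [0.4954, -0.201, 0.2917]
tool_rot: [[0.524, 0.851, 0.002], [0.851, -0.524, 0.008], [0.008, -0.002, -1.0]]
ft_force: [-0.5, 0.4, 0.1]
grip_width: 0.0468
```

```bash
python3 - <<'E'
from fit import *
go(.532,-.1406,.165,-29)
for n in('wrist','top','scene'):
    snap(n,n[0]+'8')
    try: capfrom(n[0]+'8',[.532,-.1406,.12,np.radians(-29),.01])
    except Exception as e: print(n,e)
E
```

```text
tx 6.96 ty -0.02 tz 12.73 turn -2.6 | pos [ 0.4954 -0.201   0.2917] yaw -31.6 F [-0.5  0.4  0.1] M [-0.   -0.    0.01] w 0.0468 t 10.12 q [-35.  19.  72.   0.  90.  -3.]
w8 9023 [ 0.5341 -0.1417  0.1199 -0.5659  0.0006] [-32.4   0. ] err 0.00049 fin [ 0.5341 -0.1417  0.1519]
t8 786 [ 5.331e-01 -1.409e-01  1.197e-01 -5.955e-01 -3.000e-04] [-34.1  -0. ] err 0.00134 fin [ 0.5331 -0.141   0.1517]
s8 1560 [ 0.533  -0.1402  0.1183 -0.559  -0.0023] [-32.   -0.1] err 0.00128 fin [ 0.5331 -0.1403  0.1503]
```

View pics/w8.png

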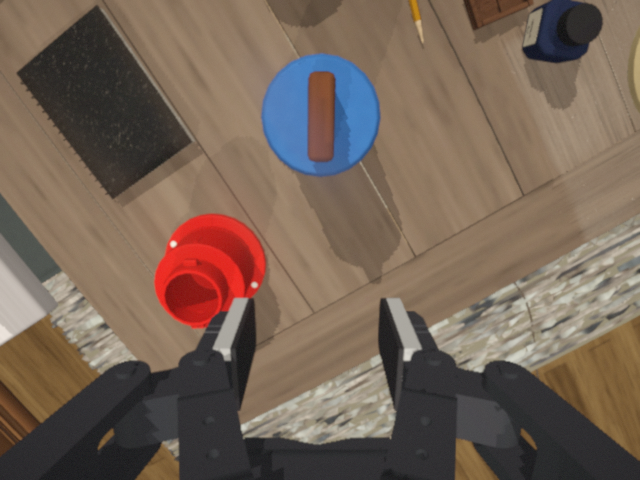

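The wrist view shows the cap level on the shell, with its fin at (321,115) and no contact with the gripper. The fits put the fin within about 4° of the brass lines, the height at 0.120 m and the centre 1–2.4 mm off the axis. All are in tolerance, so I'm handing in.

```bash
python3 -c "
from h import *
print(close_job())"
```

```text
the job is handed in; nothing more can be done
None
```

The blue canister is closed and the job is handed in, at about 10 s of the 45 s allowed. I took the cap by its fin, and it squared itself upright in the jaws when lifted. I lowered it over the tin with the fin along the white dots, gripped it again deeper, and turned it about 62° clockwise until the stop pushed back. Then I released it and backed the arm away.

**Last checks (fits to the wrist, top and scene cameras):**
- **Height:** the cap's centre was 118–120 mm above the plinth's underside, within the 117–123.5 mm allowed.
- **Tilt:** about 0°.
- **Fin:** about 3.5° (0.06 rad) from the brass lines by the wrist view, 5° by the top view; the limit is 0.2 rad.
- **Centre:** 1–2.4 mm from the shell's axis; the limit is 5 mm. The cameras disagree by up to about 1.5 mm here.
- **Contact:** the wrist force was about zero and the gripper was clear of everything.

**Not fully checked:**
- **Tin:** it can't be seen under the cap. Its place is inferred from the cap going down without resistance and sitting level.
- **Lock:** I did not test it by pulling the cap up.
- **Bystanders:** I didn't measure them afterwards. The arm stayed clear of them, and the wrist force showed no unexpected contact.

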